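Square the straightedge and latch the guard of the trimming jig

TASK

While the clear guard of the trimming jig is still open, push the aluminium straightedge at two points until it lies flush along its whole length against the dark steel rail. Then push the guard's orange lip, reaching in under the lamp bar, until the guard is fully shut over the straightedge and its spring latch clicks over. Leave the other things on the table where they are, and take the hand away.

Things in the scene. Friction and masses are not known exactly. Their poses are not given: they have to be found in the camera images.
- jig: Trimming jig, fixed; origin at table height under its middle. Its x: horizontal direction in which bar and guard are both pushed; y along the rail; z up. 'jig' numbers here are mm in this frame. Plywood bed: top at z 15, x -165 to 175, y -165 to 165. Two steel runners carry the guard: y -138 to -122 and 122 to 138, x -155 to 115, top z 55.
- rail_face (a point): Dark steel squaring rail across the bed, 230 long (jig y -115 to 115), 20 thick, jig z 15 to 45. This point: middle of its face towards the bar, at jig (100, 0, 30).
- lamp (a point): Yellow lamp bar fixed overhead: jig x 40 to 70, y -155 to 155, z 175 to 200; point: middle of its underside, jig (55, 0, 175). Thin posts at jig x 145, y -145 and 145, to z 208, arms forward from them. It blocks an upright tool at the last of the bar's push and of the guard's push: there lean the tool back about 30 to 40 degrees, fingertips pointing to jig +x and down.
- straightedge: Loose aluminium box-section bar with a blue stripe on top, 200 long (its y), 40 wide (its x), 28 high, 0.2 to 0.35 kg, lying on the bed between guard and rail, a little skewed. Origin: centre of its underside. Its +x long side faces the rail; its -x long side is the one to push. Flush against the rail, its origin is at jig x 80 (z 15).
- edge_a (a point): Middle of the bar's height at the +y end of the long side that faces the rail: at (20, 100, 14) mm of the bar. Flush when at jig x 100.
- edge_b (a point): The same at the -y end: (20, -100, 14) mm of the bar. Flush when at jig x 100.
- guard (a joint): Slide of the clear guard along jig +x, m: 0 open (starts at 0 to 0.012), 0.185 hard stop, fully shut; latch catches from 0.182. About 3 N of friction, 8 to 14 N over the last 20 mm, where it lifts the latch. Guard: plate at jig z 55 to 61, 70 long in x (rear edge at jig x -140 + travel), 276 wide, on the runners, orange lip on its rear edge; shut, it covers the bar.
- guard_push (a point): Centre of the rear (-x) face of the orange lip, the place to push; moves with the guard. The lip is 120 wide (jig y), 10 thick, from jig z 61 to 106; this point at jig z 85, jig x = -140 mm + the joint value (45 when shut).
- latch (a joint): Brass spring latch with a red top at the middle of the rail's far side: angle in rad, 0 at rest (down). The guard lifts it to about 0.15, and it drops back to 0 with a click when it has caught the guard. Not to be touched.
- latch_hook (a point): Top of the latch above its hook, at jig (100, 0, 95) mm when down.
- gauge_block: Bystander: steel registration gauge block 75 x 25 x 18 lying on the bed behind the rail; origin centre of underside.
- brayer: Bystander: hard rubber brayer roller (100 wide, 40 high, wooden handle, 160 long over all) on the table on the side from which the guard is pushed; origin under the roller, handle towards its -x.
- mug: Bystander: white enamel mug, 80 across the rim, one handle, 85 high; origin centre of underside.
- bell: Bystander: chrome desk bell, 84 across, 58 high; origin centre of underside.
- ink_tin: Bystander: closed ink tin, 70 across, 60 high; origin centre of underside.
- cherry_block: Bystander: flat cherry-wood block 150 x 100 x 24; origin centre of underside.
- baren: Bystander: round dark wooden rubbing pad, 124 across, 24 high; origin centre of underside.
There are look-alikes about, which are no part of the job. Of the things that look like the straightedge, the middle-sized one is meant.

How it is judged (in metres and radians):
On the way, in this order (a step that is already met when the one before it is completed fails the run):
1. the straightedge lies flush against the rail at both ends (within 2.5 mm) while the guard is still open (pushed less than 60 mm) (x of each of edge_a, edge_b in the frame of jig above 0.0975 m and z of straightedge in the frame of jig below 0.018 m and angle between straightedge's own z axis and vertical below 0.05 rad and value of joint guard below 0.06 m), for 0.2 s.
2. the guard is shut and its latch has dropped (value of joint guard above 0.179 m and value of joint latch below 0.05 rad), for 0.2 s.
At the end, for the whole second after the job is handed in: The straightedge lies flat on the bed, both ends of its rail side within 2.5 mm of the rail, at rest; the guard is shut (within 6 mm of its stop) with the latch dropped behind it (below 0.05 rad) (all of step 2 and x of each of edge_a, edge_b in the frame of jig above 0.0975 m and z of straightedge in the frame of jig below 0.018 m and angle between straightedge's own z axis and vertical below 0.05 rad and linear speed of straightedge below 0.01 m/s); the robot touches nothing.
It fails at once if another thing on the table was moved more than 25 mm (distance of any of gauge_block, brayer, mug, bell, ink_tin, cherry_block, baren from where it was at the start of the episode above 0.025 m).
It also fails if it takes over 64 s, if anything falls off the work surface, if the arm or the gripper's body presses on something with over 40 N, if the wrist force passes 120 N, or if a joint passes its speed limit or range.

ROBOT

A 6-joint arm with a two-finger parallel gripper is mounted at the origin on the work surface. World frame = base frame: x ahead of the robot, y to its left, z up, the work surface at z = 0. Lengths are in mm, angles in rad, forces in N, time in s.
With the tool pointing down it reaches from about 350 to 975 mm from the base axis. Payload 7.1 kg.
Tool frame: the origin (TCP) lies midway between the tips of the shut fingers; the grasp point (between the pads) lies 19 mm behind it (ctrl.grasp_offset is the distance from the TCP to the grasp point, in mm); z points along the fingers, y is the line along which they close (so a half turn about z gives the same grasp; the last joint's range is limited). The gripper opens to 88 mm and grips with 3 to 60 N. Pads are 20 mm wide; open, the fingers measure 115 mm over their backs; the gripper's body (75 mm by 178 mm) begins 61 mm behind the grasp point.
Start: joints at [-0.019, 0.423, 1.63, -0, 1.089, -0.019], TCP at [624.984, 0.026, 222.675] pointing down, gripper open.
Joint ranges: [-3, 3], [-0.9, 2.11], [0.09, 2.58], [-1.31, 4.45], [0.11, 2.69], [-2.54, 2.54]. Speed limits (rad/s): [2.39, 2.39, 3.01, 3.14, 3.14, 3.14].

INTERFACE

Orientations are given as a rotation vector (axis times angle).
In Python, from workcell import ctrl gives the robot as it stands. The module is installed in compiled form; this text tells all that it offers.
- The arm moves only by the tool servo_tool, never from a script. Its argument "rows" is a list of rows, each a list of 7 numbers: the turn, a rotation vector about the tool's x, y, z as a fraction of full scale, then the shift along the tool's x, y, z as a fraction of full scale, then the finger opening in mm, from 0 to 87.8. A call has 1 to 10 rows; each row is the pose to reach, as a shift and turn from the pose commanded when the call began, along the tool's axes at that moment; what a row does not reach only later rows make up. Full scale, the value 1, is 20 cm for a shift and 1.5 rad for a turn. A row lasts 1/8 s, in which the tool goes at most 62.5 mm and 10.7 degrees, less where a joint would pass 70% of its speed; a pose out of reach is approached as far as the arm can. A call with a number of a shift or a turn outside -1 to 1 is refused whole. A call with a gripper value outside its range is refused whole. The fingers move at their own pace and stop on an object; the grip force is fixed at half the most. Time passes only in rows, so rows that repeat a pose let the fingers close. It gives the time, the measured TCP pose, the force, the opening and the grip force at its end, in the units of the state.
- ctrl.get_obs(): the state, without advancing time (a new reading comes with each control period).
- ctrl.get_image(name): name is "scene" or "side" or "wrist"; returns (picture, depth): 400x640x3 uint8, red, green, blue; 400x640 float32, mm along the optical axis (not along the pixel's ray), 0 where there is no reading.
- ctrl.camera_info(name): a dict with "intrinsics" (3x3 intrinsics, pixels), "R" (3x3) and "t" (3): a world point X has camera coordinates R X + t. Camera axes: x right, y down, z forward; pixel columns grow to the right and rows downward; lengths in mm; the calibration is good to about 2 mm. A picture is of the moment at which its call begins: read the wrist's pose just before it. camera_info takes no time and is no camera call; for the wrist camera it gives the pose at the moment of the call.
- ctrl.close_job(): hands the job in; it is judged then, once.
The state is a dict: "t": time; "qpos": joint angles; "qvel": joint speeds; "joint_torque": joint torques, N m; "ee_pos": TCP position; "orientation": TCP orientation; "ft_force": force on the tool from outside, world axes, zero at the start; "moment": the same for the moment, N m; "width": finger opening in mm; "grasp_force": force on a finger pad.
Only numpy, scipy, OpenCV 4.12 (cv2) and the standard library are available. Lean on these libraries where they do the work, as an engineer would, in place of code of your own. Each camera call takes 0.05 s, during which the arm holds its last target. There are 200 camera calls.

## Working session

There is one attempt and no reset: what is moved stays moved. The work goes in short steps, Python scripts to look and compute and a tool call to move; the robot and the scene stay as the last step left them, time stands still between calls to the robot, and variables do not carry over. Pictures are saved under pics/ and viewed, at most 10 in all, crops included, and the job is handed in when it is done.

Besides the shell and the picture viewer there is one more tool, called after ">>>" as name(argument=value, ...) on one line, values as JSON. servo_tool: Moves the arm, as the interface text tells. Its arguments: {"type":"object","properties":{"rows":{"type":"array","items":{"type":"array","items":{"type":"number"}}}},"required":["rows"]}

```bash
mkdir -p pics; cat > h.py <<'E'
import numpy as np, cv2
from scipy.spatial.transform import Rotation as Ro
from workcell import ctrl
def grab(n):
    im,d=ctrl.get_image(n); np.savez(f'{n}.npz',im=im,d=d,**{k:np.array(v) for k,v in ctrl.camera_info(n).items()})
    return im,d
def load(n): return np.load(f'{n}.npz')
def pt(f,u,v,r=1):
    d=f['d'][v-r:v+r+1,u-r:u+r+1]; z=np.median(d[d>0]); 
    return f['R'].T@(z*np.linalg.inv(f['intrinsics'])@[u,v,1]-f['t'])
def cloud(f):
    d=f['d']; v,u=np.indices(d.shape); p=np.stack([u*d,v*d,d],-1)@np.linalg.inv(f['intrinsics']).T
    return (p-f['t'])@f['R']
def save(n,im): cv2.imwrite(f'pics/{n}.png',im[...,::-1])
E
python3 - <<'E'
from h import *
for n in('scene','side'):
    im,d=grab(n); save(n+'0',im)
    f=load(n); print(n,(-f['R'].T@f['t']).round(),f['R'][2].round(2))
o=ctrl.get_obs();print(o['t'],o['ee_pos'],o['orientation'],ctrl.grasp_offset)
E
```

```text
scene [1791.  434. 1038.] [-0.8  -0.27 -0.54]
side [-19. 883. 727.] [ 0.37 -0.79 -0.5 ]
0.1 [6.24504988e+02 4.41860486e-02 2.22007387e+02] [-2.22077128e+00 -2.22072966e+00  1.44934697e-03] 18.700000000000003
```

View pics/scene0.png

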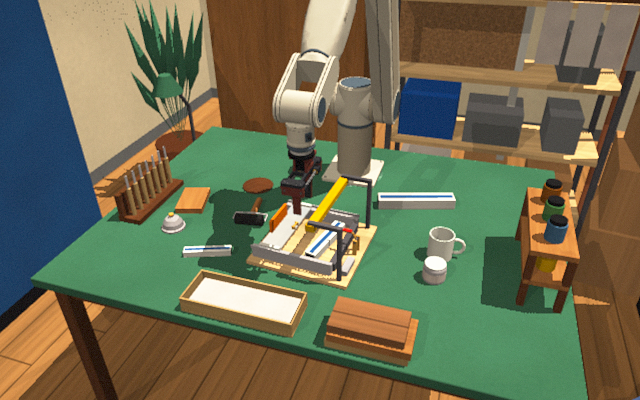

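View pics/side0.png

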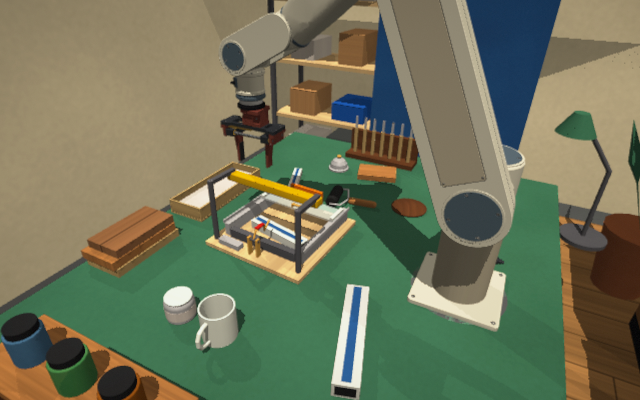

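The jig stands in front of the arm (scene ~(315,235)). The lip is on the −y side (278,218), and the rail and latch are on the +y side (350,240). The lamp bar is overhead, and the brayer is near (250,215). Next I'll enlarge both views.

```bash
python3 - <<'E'
from h import *
a=load('scene')['im'][165:295,225:395]; b=load('side')['im'][150:285,195:365]
save('crop1',np.vstack([cv2.resize(a,(510,300)),cv2.resize(b,(510,300))]) if 0 else cv2.resize(a,(765,585),interpolation=cv2.INTER_CUBIC))
save('crop2',cv2.resize(b,(748,594),interpolation=cv2.INTER_CUBIC))
for n in('scene','side'):
    f=load(n);P=cloud(f);h=cv2.cvtColor(f['im'],cv2.COLOR_RGB2HSV)
    m=(h[...,0]>21)&(h[...,0]<32)&(h[...,1]>180)&(h[...,2]>100)&(f['d']>0)&(P[...,2]>165)&(P[...,2]<215)
    q=P[m]; r=cv2.minAreaRect(q[:,:2].astype(np.float32)); print(n,len(q),r,np.percentile(q[:,2],[5,50,95]))
    m=(h[...,0]>5)&(h[...,0]<18)&(h[...,1]>180)&(h[...,2]>100)&(f['d']>0)&(P[...,2]>66)&(P[...,2]<112)&(abs(P[...,0]-650)<250)&(abs(P[...,1])<250)
    q=P[m]; print('lip',len(q),q.mean(0) if len(q) else 0, cv2.minAreaRect(q[:,:2].astype(np.float32)))
    h=h.astype(int)
    m=(h[...,0]>100)&(h[...,0]<120)&(h[...,1]>140)&(P[...,2]>30)&(P[...,2]<55)&(abs(P[...,0]-650)<250)&(abs(P[...,1])<250)
    q=P[m]; print('stripe',len(q),q.mean(0),cv2.minAreaRect(q[:,:2].astype(np.float32)))
E
```

```text
scene 475 ((542.730712890625, 54.44478988647461), (33.15309524536133, 300.05389404296875), 86.07144927978516) [186.44313872 197.88445249 201.27953198]
lip 188 [ 533.09419031 -115.33555003   88.98847483] ((509.0860595703125, -4.1687164306640625), (115.98348999023438, 273.0955810546875), 8.727807998657227)
stripe 67 [542.18375764  37.24774925  41.602773  ] ((525.4694213867188, 42.01350402832031), (9.371124267578125, 182.1094970703125), 76.9892349243164)
side 905 ((526.4422607421875, 55.96855163574219), (34.239749908447266, 296.36590576171875), 86.1708984375) [182.44664393 197.53709024 200.58719182]
lip 118 [ 517.38449775 -112.56262312  101.84743893] ((501.63531494140625, -6.4537200927734375), (114.38636779785156, 265.8992614746094), 8.365690231323242)
stripe 66 [530.19158537  38.68877591  43.10281573] ((524.692626953125, 40.35404968261719), (9.890678405761719, 175.61895751953125), 75.82019805908203)
```

View pics/crop1.png

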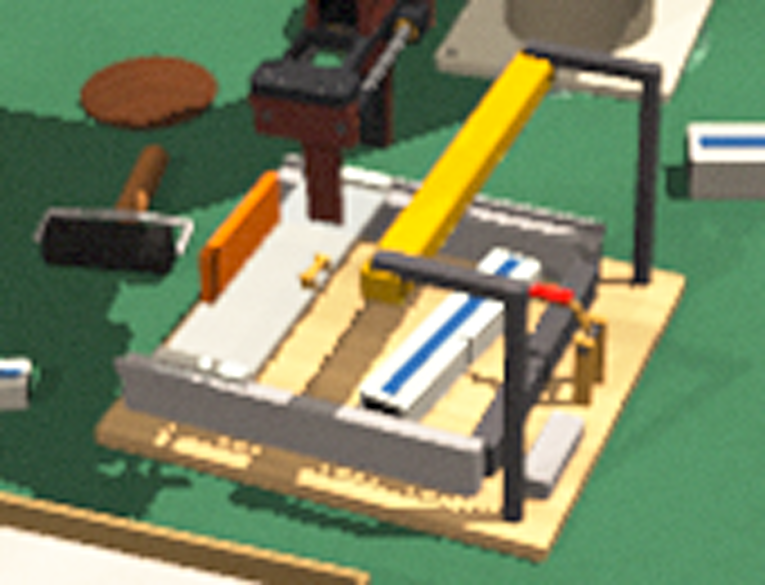

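View pics/crop2.png

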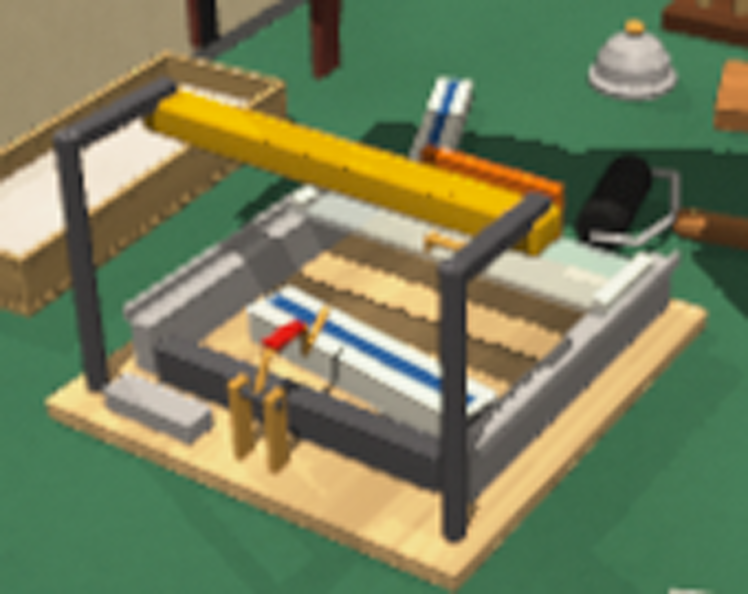

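The crops show the lamp bar, open guard, lip at the left, and the skewed bar: its far (−y) end is about 57 mm from the rail and its near end about 24 mm. The jig is at about (531.5, 0) with yaw 86.1°. The gap between lip and lamp is free, so I'll approach with open fingers and a slight lean.

```bash
cat >> h.py <<'E'
O=np.array([531.5,0.,0]);J=Ro.from_euler('z',86.1,degrees=True)
def row(p,lean):
    "row values from the present measured pose to jig point p (mm), lean deg"
    o=ctrl.get_obs(); R=Ro.from_rotvec(o['orientation'])
    T=J*Ro.from_matrix([[1,0,0],[0,-1,0],[0,0,-1]])*Ro.from_euler('y',lean,degrees=True)
    w=O+J.apply(p); return np.r_[(R.inv()*T).as_rotvec()/1.5, R.inv().apply(w-o['ee_pos'])/200].round(3)
def jig(p): return J.inv().apply(np.array(p)-O).round(1)
E
python3 -c "
from h import *
print(row([-47,5,150],15),jig(ctrl.get_obs()['ee_pos']),ctrl.get_obs()['orientation'])"
```

```text
[-0.007  0.174  0.045 -0.233 -0.505  0.361] [  6.4 -92.8 222. ] [-2.22077128e+00 -2.22072966e+00  1.44934697e-03]
```

>>> servo_tool(rows=[[0,0.09,0.02,-0.1,-0.2,0,87],[-0.007,0.174,0.045,-0.233,-0.4,0.1,87],[-0.007,0.174,0.045,-0.233,-0.505,0.3,87],[-0.007,0.174,0.045,-0.233,-0.505,0.36,87],[-0.007,0.174,0.045,-0.233,-0.505,0.36,87]])

```text
t: 0.72
ee_pos: [524.8, -46.3, 150.5]
orientation: [-2.156, -2.015, -0.284]
ft_force: [0.3, 0.0, 0.0]
width: 87.4
grasp_force: 0.0
```

```bash
python3 - <<'E'
from h import *
o=ctrl.get_obs(); print(jig(o['ee_pos']),row([-15,5,28],15),o['t'],o['ft_force'])
im,d=grab('wrist'); a,_=grab('side'); s,_=grab('scene')
save('w1',np.vstack([cv2.resize(im,(480,300)),np.hstack([cv2.resize(a[100:290,170:370],(240,228)),cv2.resize(s[150:290,220:390],(240,228))])]))
E
```

```text
[-46.6   3.5 150.5] [ 0.001  0.     0.001 -0.006 -0.008  0.633] 0.725 [0.31834893 0.03968601 0.01883988]
```

View pics/w1.png

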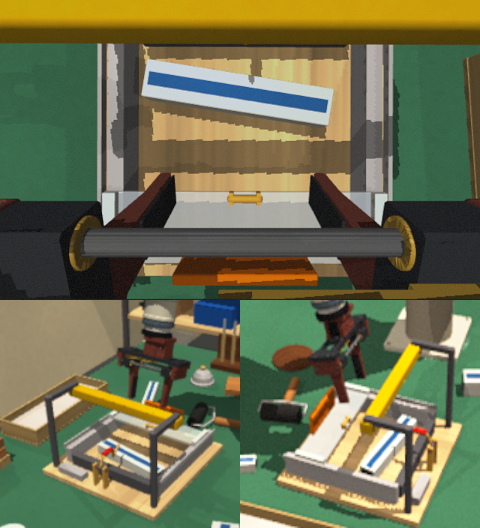

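The wrist view shows the bar centred between the fingers, its near side running from (193,124) to (437,167) in full-size pixels. The guard front is just below the fingertips.

```bash
python3 - <<'E'
from h import *
f=load('wrist')
for n,u,v in[('bar near top L',200,122),('bar near top R',425,160),('stripe L',203,104),('stripe R',436,140),('guard brass',327,264),('bed by bar',300,180),('runnerL',145,100),('runnerR',508,100),('lip top',327,358)]:
    print(n,jig(pt(f,u,v)))
E
```

```text
bar near top L [39.8 99.9 43.7]
bar near top R [ 10.2 -77.2  44.4]
stripe L [53.9 97.4 44.2]
stripe R [ 25.9 -85.8  44.7]
guard brass [-66.1   0.2  74.7]
bed by bar [-4.3 22.8 16.2]
runnerL [ 53.8 137.3  55.7]
runnerR [  54.2 -136.2   56.6]
lip top [-122.5    0.4   96.2]
```

>>> servo_tool(rows=[[0,0,0,0,0,0.2,87],[0,0,0,0,0,0.4,87],[0,0,0,0,0,0.55,87],[0,0,0,-0.006,-0.008,0.63,87],[0,0,0,-0.006,-0.008,0.63,87]])

```text
t: 1.5
ee_pos: [524.8, -14.7, 28.4]
orientation: [-2.155, -2.015, -0.284]
ft_force: [-0.3, -0.0, -0.1]
width: 87.5
grasp_force: 0.0
```

```bash
python3 -c "
from h import *
print(jig(ctrl.get_obs()['ee_pos']),row([15,5,28],25),row([35,5,28],35),row([48,5,28],35))"
```

```text
[-15.1   5.7  28.4] [0.    0.117 0.001 0.145 0.004 0.041] [0.    0.233 0.001 0.242 0.004 0.067] [0.    0.233 0.001 0.304 0.004 0.083]
```

>>> servo_tool(rows=[[0,0.02,0,0.03,0,0.008,87],[0,0.05,0,0.06,0,0.017,87],[0,0.08,0,0.09,0,0.026,87],[0,0.117,0,0.12,0,0.035,87],[0,0.14,0,0.145,0,0.041,87],[0,0.17,0,0.17,0,0.048,87],[0,0.2,0,0.195,0,0.055,87],[0,0.233,0,0.22,0,0.061,87],[0,0.233,0,0.242,0,0.067,87],[0,0.233,0,0.242,0,0.067,87]])

```text
t: 2.75
ee_pos: [529.1, 34.7, 29.1]
orientation: [-1.944, -1.818, -0.615]
ft_force: [0.6, -1.3, 0.7]
width: 86.9
grasp_force: 0.6
```

```bash
python3 - <<'E'
from h import *
o=ctrl.get_obs(); print(jig(o['ee_pos']),o['ft_force'],row([45,5,28],35),row([52,5,28],35))
im,d=grab('wrist'); a,_=grab('side'); s,_=grab('scene')
save('w2',np.vstack([cv2.resize(im,(480,300)),np.hstack([cv2.resize(a[100:290,170:370],(240,228)),cv2.resize(s[150:290,220:390],(240,228))])]))
E
```

```text
[34.4  4.7 29.1] [ 0.60008875 -1.3141237   0.7432404 ] [ 0.002  0.001  0.001  0.04  -0.001  0.035] [ 0.002  0.001  0.001  0.069 -0.001  0.055]
```

View pics/w2.png

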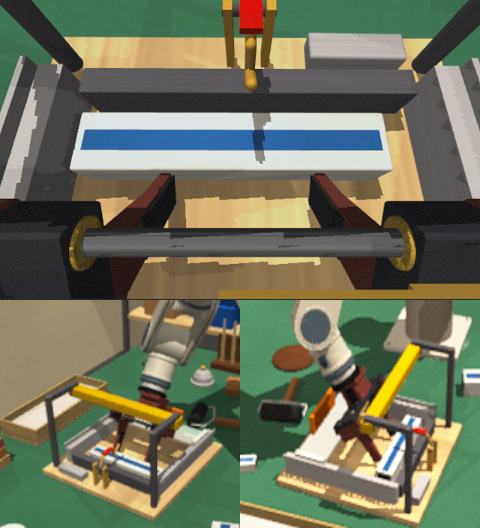

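The bar is now nearly parallel to the rail with both fingers behind it, and a gap of roughly 15–20 mm is left (rail face at wrist row ~110). Next is the final push.

>>> servo_tool(rows=[[0,0,0,0.016,0,0.014,87],[0,0,0,0.03,0,0.025,87],[0,0,0,0.045,0,0.036,87],[0,0,0,0.06,0,0.047,87],[0,0,0,0.069,0,0.055,87]])

```text
t: 3.52
ee_pos: [529.2, 49.4, 27.0]
orientation: [-1.946, -1.821, -0.611]
ft_force: [-16.2, -39.9, 24.5]
width: 87.0
grasp_force: 20.8
```

```bash
python3 -c "
from h import *
o=ctrl.get_obs()
print(jig(o['ee_pos']),o['ft_force'],row([55,5,28],35),row([59,5,28],35))"
```

```text
[49.1  5.7 27. ] [-16.18565757 -39.90776529  24.50744629] [0.002 0.004 0.002 0.027 0.003 0.013] [0.002 0.004 0.002 0.043 0.003 0.024]
```

Forty newtons means the bar is against the rail. Now I'll back off and check.

>>> servo_tool(rows=[[0,0,0,-0.02,0,-0.015,87],[0,0,0,-0.06,0,-0.043,87],[0,0,0,-0.1,0,-0.07,87],[0,0,0,-0.1,0,-0.07,87]])

```text
t: 4.03
ee_pos: [527.8, 27.6, 26.9]
orientation: [-1.944, -1.815, -0.614]
ft_force: [-0.5, -0.1, 0.2]
width: 86.8
grasp_force: 0.0
```

```bash
python3 - <<'E'
from h import *
o=ctrl.get_obs(); print(o['t'],jig(o['ee_pos']),o['ft_force'])
im,d=grab('wrist'); f=load('wrist'); P=cloud(f)
Q=J.inv().apply((P-O).reshape(-1,3)).reshape(P.shape)
for y in(-85,-45,45,85):
    m=(abs(Q[...,1]-y)<6)&(Q[...,2]>35)&(Q[...,2]<52)&(d>0)&(Q[...,0]>20)
    print(y,np.percentile(Q[m][:,0],[1,50,99]).round(1))
save('w3',cv2.resize(im[60:300],(800,300)))
E
```

```text
4.025 [27.3  5.6 26.9] [-0.53557211 -0.12485502  0.15199635]
-85 [ 56.9  90.7 116.5]
-45 [ 25.5  80.  116.1]
45 [ 21.1  80.5 116. ]
85 [ 57.2  83.1 115.7]
```

View pics/w3.png

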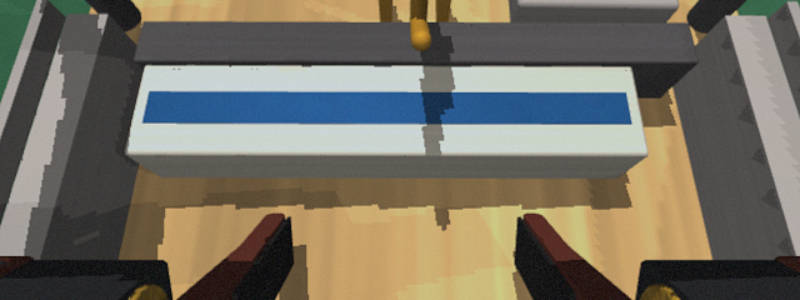

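The bar is flush along its whole length: its back edge touches the rail line at row ~65 from end to end. Now I'll withdraw along the tool axis.

>>> servo_tool(rows=[[0,0,0,0,0,-0.2,87],[0,0,0,0,0,-0.45,60],[0,0,0,0,0,-0.7,20],[0,0,0,0,0,-0.85,0],[0,0,0,0,0,-0.85,0]])

```text
t: 4.7
ee_pos: [522.0, -70.2, 167.9]
orientation: [-1.946, -1.818, -0.617]
ft_force: [0.0, 0.4, -0.0]
width: 51.0
grasp_force: 0.0
```

```bash
python3 -c "
from h import *
o=ctrl.get_obs()
print(o['t'],jig(o['ee_pos']),row([-180,0,165],38),row([-180,0,80],38))"
```

```text
4.7 [-70.7   4.7 167.9] [ 0.003  0.036  0.001 -0.456  0.024 -0.301] [ 0.003  0.036  0.001 -0.7    0.022  0.048]
```

>>> servo_tool(rows=[[0,0.036,0,-0.2,0.024,-0.13,0],[0,0.036,0,-0.4,0.024,-0.26,0],[0,0.036,0,-0.456,0.024,-0.3,0],[0,0.036,0,-0.456,0.024,-0.3,0],[0,0.036,0,-0.56,0.024,-0.15,0],[0,0.036,0,-0.7,0.024,0.048,0],[0,0.036,0,-0.7,0.024,0.048,0]])

```text
t: 5.58
ee_pos: [516.1, -174.9, 75.7]
orientation: [-1.903, -1.778, -0.656]
ft_force: [0.3, -0.6, 0.9]
width: 1.1
grasp_force: 0.0
```

```bash
python3 - <<'E'
from h import *
o=ctrl.get_obs(); print(o['t'],jig(o['ee_pos']),row([-80,0,80],38),row([0,0,80],38))
im,d=grab('wrist'); a,_=grab('side'); s,_=grab('scene')
save('w4',np.vstack([cv2.resize(im,(480,300)),np.hstack([cv2.resize(a[100:290,170:370],(240,228)),cv2.resize(s[150:290,220:390],(240,228))])]))
E
```

```text
5.575 [-175.6    3.4   75.7] [-0.003 -0.004 -0.001  0.388  0.018  0.28 ] [-0.003 -0.004 -0.001  0.702  0.019  0.528]
```

View pics/w4.png

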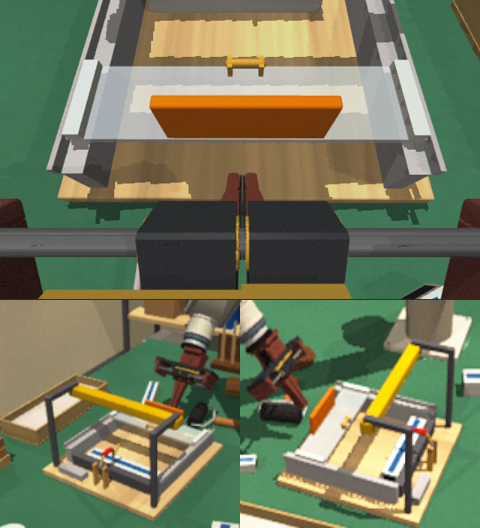

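The closed fingers stand centred behind the orange lip (wrist (243,180)), clear of the brayer. I'll push now.

>>> servo_tool(rows=[[0,0,0,0.05,0,0.037,0],[0,0,0,0.1,0.004,0.074,0],[0,0,0,0.14,0.008,0.104,0],[0,0,0,0.18,0.01,0.133,0],[0,0,0,0.22,0.01,0.162,0],[0,0,0,0.26,0.01,0.191,0],[0,0,0,0.3,0.01,0.22,0],[0,0,0,0.34,0.01,0.25,0],[0,0,0,0.38,0.01,0.28,0],[0,0,0,0.39,0.01,0.288,0]])

```text
t: 6.98
ee_pos: [527.0, -81.1, 81.1]
orientation: [-1.907, -1.784, -0.66]
ft_force: [-0.2, -2.8, -0.9]
width: 0.4
grasp_force: 1.5
```

```bash
python3 -c "
from h import *
o=ctrl.get_obs()
print(o['t'],jig(o['ee_pos']),o['ft_force'],row([10,0,77],38),row([38,0,77],38))"
```

```text
6.975 [-81.2  -1.   81.1] [-0.17261944 -2.80502798 -0.93079866] [ 0.001 -0.001  0.001  0.346 -0.005  0.297] [ 0.001 -0.001  0.001  0.456 -0.005  0.384]
```

>>> servo_tool(rows=[[0,0,0,0.04,0,0.035,0],[0,0,0,0.08,0,0.07,0],[0,0,0,0.12,0,0.105,0],[0,0,0,0.16,0,0.14,0],[0,0,0,0.2,-0.003,0.173,0],[0,0,0,0.24,-0.005,0.207,0],[0,0,0,0.28,-0.005,0.241,0],[0,0,0,0.31,-0.005,0.267,0],[0,0,0,0.346,-0.005,0.297,0],[0,0,0,0.346,-0.005,0.297,0]])

```text
t: 8.22
ee_pos: [531.4, 10.2, 76.8]
orientation: [-1.906, -1.783, -0.659]
ft_force: [0.0, 0.5, 0.2]
width: 0.0
grasp_force: 0.0
```

```bash
python3 - <<'E'
from h import *
o=ctrl.get_obs(); print(o['t'],jig(o['ee_pos']),o['ft_force'],row([25,0,77],38),row([40,0,77],38))
im,d=grab('wrist'); a,_=grab('side'); s,_=grab('scene')
save('w5',np.vstack([cv2.resize(im,(480,300)),np.hstack([cv2.resize(a[100:290,170:370],(240,228)),cv2.resize(s[150:290,220:390],(240,228))])]))
E
```

```text
8.225 [10.2  0.8 76.8] [0.00415174 0.50837164 0.22994065] [-0.    -0.001  0.001  0.059  0.004  0.045] [-0.    -0.001  0.001  0.118  0.004  0.091]
```

View pics/w5.png

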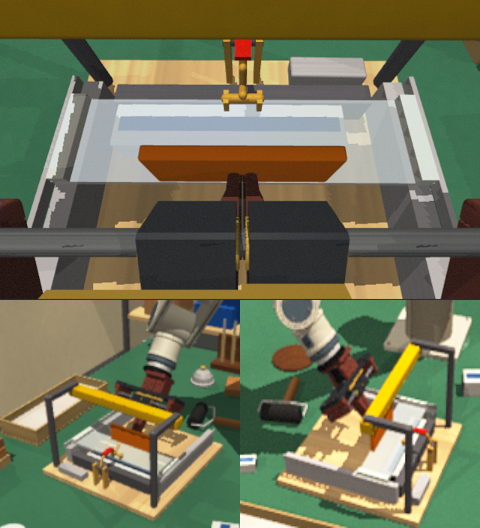

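The guard is nearly shut, with its brass catch just at the latch (243,98). The hand is clear of the lamp. This is the last slow push.

>>> servo_tool(rows=[[0,0,0,0.02,0,0.015,0],[0,0,0,0.04,0,0.03,0],[0,0,0,0.059,0,0.045,0],[0,0,0,0.075,0,0.057,0],[0,0,0,0.09,0,0.069,0],[0,0,0,0.1,0,0.077,0]])

```text
t: 9.12
ee_pos: [533.8, 33.8, 76.9]
orientation: [-1.909, -1.785, -0.659]
ft_force: [-5.6, -16.2, 5.1]
width: 0.4
grasp_force: 8.6
```

```bash
python3 -c "
from h import *
o=ctrl.get_obs()
print(o['t'],jig(o['ee_pos']),o['ft_force'])"
```

```text
9.125 [33.9  0.  76.9] [ -5.60007965 -16.17217151   5.08177837]
```

>>> servo_tool(rows=[[0,0,0,0.01,0,0.008,0],[0,0,0,0.02,0,0.015,0],[0,0,0,0.02,0,0.015,0]])

```text
t: 9.5
ee_pos: [534.0, 34.5, 76.9]
orientation: [-1.913, -1.791, -0.656]
ft_force: [-13.6, -37.3, 12.6]
width: 0.8
grasp_force: 18.9
```

```bash
python3 -c "
from h import *
o=ctrl.get_obs()
print(o['t'],jig(o['ee_pos']),o['ft_force'])"
```

```text
9.5 [34.6 -0.2 76.9] [-13.60797686 -37.33056843  12.55145981]
```

The guard is at its hard stop: 37 N with under 1 mm of motion. I'll back off, withdraw and check.

>>> servo_tool(rows=[[0,0,0,-0.03,0,-0.023,0],[0,0,0,-0.08,0,-0.06,0],[0,0,0,-0.2,0,-0.15,0],[0,0,0,-0.35,0,-0.3,0],[0,0,0,-0.35,0,-0.5,0],[0,0,0,-0.35,0,-0.6,0],[0,0,0,-0.35,0,-0.6,0]])

```text
t: 10.38
ee_pos: [526.0, -90.1, 129.3]
orientation: [-1.909, -1.784, -0.662]
ft_force: [0.6, -0.4, -0.9]
width: 0.4
grasp_force: 0.0
```

```bash
python3 - <<'E'
from h import *
o=ctrl.get_obs(); print(o['t'],jig(o['ee_pos']),o['ft_force'])
im,d=grab('wrist'); a,_=grab('side'); s,_=grab('scene')
save('w6',np.vstack([cv2.resize(im,(480,300)),np.hstack([cv2.resize(a[150:285,195:365],(330,262)),cv2.resize(s[165:295,225:395],(343,262))])[:,:673] if 0 else np.hstack([cv2.resize(a[170:280,200:360],(240,165)),cv2.resize(s[170:280,230:390],(240,165))])]))
E
```

```text
10.375 [-90.2  -0.7 129.3] [ 0.60101336 -0.38248193 -0.94066892]
```

View pics/w6.png

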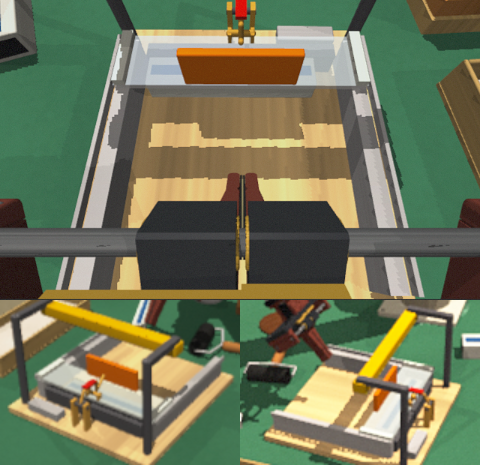

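The guard is shut over the bar and the hand is clear. One check of the latch height remains (95 mm when it is down).

```bash
python3 - <<'E'
from h import *
for n in('side','wrist','scene'):
    f=load(n);P=cloud(f);h=cv2.cvtColor(f['im'],cv2.COLOR_RGB2HSV).astype(int);Q=J.inv().apply((P-O).reshape(-1,3)).reshape(P.shape)
    m=((h[...,0]<4)|(h[...,0]>175))&(h[...,1]>200)&(h[...,2]>110)&(abs(Q[...,0]-115)<40)&(abs(Q[...,1])<30)&(Q[...,2]>60)
    print(n,'latch',m.sum(),np.percentile(Q[m],[5,50,95],axis=0).round(1).tolist() if m.any() else 0)
    m=(h[...,0]>5)&(h[...,0]<18)&(h[...,1]>180)&(abs(Q[...,0]-45)<40)&(abs(Q[...,1])<58)&(Q[...,2]>66)&(Q[...,2]<110)
    print('lip',m.sum(),np.percentile(Q[m],[5,50,95],axis=0).round(1).tolist() if m.any() else 0)
E
```

```text
side latch 19 [[107.5, -3.2, 94.2], [118.7, 2.5, 96.2], [130.9, 6.6, 98.8]]
lip 402 [[47.0, -50.4, 69.6], [52.9, 4.2, 89.6], [55.3, 52.8, 105.8]]
wrist latch 334 [[103.6, -3.2, 95.8], [114.4, 2.3, 96.6], [126.1, 7.1, 97.4]]
lip 7058 [[42.1, -50.7, 69.2], [42.9, 0.7, 93.3], [49.5, 52.4, 106.0]]
scene latch 18 [[106.2, -8.2, 92.4], [119.8, -1.1, 95.4], [130.7, 6.8, 98.9]]
lip 93 [[46.7, -56.3, 71.0], [54.3, -25.2, 91.4], [56.8, 44.9, 105.9]]
```

The latch is level at about 95–97 mm along its length, so it has dropped. The lip is at its stop, so I'm handing in.

```bash
python3 -c "
from workcell import ctrl
print(ctrl.close_job())"
```

```text
the job is handed in; nothing more can be done
None
```

Job handed in, no verdict shown: the straightedge looked flush along the rail before the guard covered it, the guard is at its stop with the latch measured down, nothing else was seen to move, and the hand is clear.

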